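Sweep the empty jam pots into the crumb tray

TASK

With the closed fingers, sweep the three empty orange jam pots along the worktop, over the lip at the open side of the blue crumb tray, until each one is wholly inside the tray. Only push them: do not lift them or tip them over. Leave everything else standing where it is.

Things in the scene. Friction and masses are not known exactly. Their poses are not given: they have to be found in the camera images.
- crumb_tray: low blue tray fixed to the worktop, walls on three sides, open towards the robot's left. Origin: under the middle of its floor, worktop height, z up; x points from the open side to the back wall. Floor 2.5 mm thick, x -56 to +56 mm, 110 mm wide inside (y -55 to +55). Walls 4 mm thick, 23 mm high; side walls start at x = -56 mm, back wall's inner face is at x = +56 mm.
- tray_lip (a point): middle of the crumb tray's lip, at its open side (tray x = -56 mm, y = 0), 2.5 mm above the worktop, axes as the tray's. From here a flat ramp without a step runs 23 mm down and outwards to the worktop; inside the lip is the level floor.
- jam_pot_1: empty orange jam portion pot standing upside down: 42 mm across its flange (2.5 mm thick, on the worktop), body tapering from 38 mm just above the flange to 30 mm at the top, 22 mm high, about 30 g, slides freely. Origin: centre of its underside, z up.
- jam_pot_2: empty orange jam portion pot standing upside down: 42 mm across its flange (2.5 mm thick, on the worktop), body tapering from 38 mm just above the flange to 30 mm at the top, 22 mm high, about 30 g, slides freely. Origin: centre of its underside, z up.
- jam_pot_3: empty orange jam portion pot standing upside down: 42 mm across its flange (2.5 mm thick, on the worktop), body tapering from 38 mm just above the flange to 30 mm at the top, 22 mm high, about 30 g, slides freely. Origin: centre of its underside, z up.
- timer: wind-up kitchen timer, white with a red knob, 62 mm across, 44 mm high. Stays where it stands. Origin: centre of its underside.
- salt_shaker: white salt shaker, 43 mm across, 73 mm high. Stays where it stands. Origin: centre of its underside.
- sink_plug: black rubber sink plug, 52 mm across, 25 mm high. Stays where it stands. Origin: centre of its underside.
Things that resemble listed ones, but are neither listed nor needed, are in the scene too. What is shaped like the jam_pot_2 but pink is not meant.

How it is judged:
By the outcome, as a careful person would: the job done as asked, in the order asked, and still so for the second after the job is handed in, with the robot touching nothing.
It also fails if it takes over 72 s, if anything falls off the work surface, if the arm or the gripper's body presses on something with over 40 N, if the wrist force passes 120 N, or if a joint passes its speed limit or range.

ROBOT

A 7-joint arm with a two-finger parallel gripper is mounted at the origin on a cart in front of the work surface, level with it; the furniture and walls round the work are solid. World frame = base frame: x ahead of the robot, y to its left, z up, the work surface at z = 0. Lengths are in m, angles in rad, forces in N, time in s.
With the tool pointing down it reaches from about 0.35 to 0.775 m from the base axis. Payload 3.1 kg.
Tool frame: the origin (TCP) lies at the very end of the fingers, on their centre line; the grasp point (between the pads) lies 19 mm behind it; z points along the fingers, y is the line along which they close (so a half turn about z gives the same grasp; the last joint's range is limited). The gripper opens to 85 mm and grips with 20 to 120 N. Pads are 22 mm wide; open, the fingers measure 114 mm over their backs; the gripper's body (76 mm by 85 mm) begins 54 mm behind the grasp point. The pads swing forward as they close: fully open they stand 13 mm farther back than shut.
Start: joints at [-1.251, 0.311, 0.014, 1.512, -0.004, 1.319, -0.027], TCP at [0.195, 0.514, 0.231] pointing down, gripper open.
Joint ranges: [-2.7, 2.7], [-0.3, 1.91], [-1.27, 1.3], [0.12, 2.57], [-1.44, 4.58], [0.2, 2.03], [-3.05, 3.05]. Speed limits (rad/s): [2.79, 2.79, 3.14, 3.14, 3.14, 3.14, 3.14].

INTERFACE

Orientations are given as a unit quaternion [x, y, z, w].
In Python, from bench import arm, claw, telemetry, snapshot, camera_model, sign_off gives the robot as it stands. Calls block until the motion is done:
- arm.move_to(position, orientation): joint-space move of the TCP to a pose.
- arm.move_straight(position, ori=None, max_speed=0.15, threshold=None): straight line of the TCP; ori=None keeps the orientation; max_speed is the mean speed in m/s. With threshold (N) it stops when the force on the tool has changed by that much, and returns True; else False.
- arm.move_joints(angles): joint-space move.
- claw.set_gripper(opening, effort=None): opening from 0.0 (shut) to 1.0 (fully open); effort is the grip in N (None keeps the last); returns when the fingers have stopped.
- arm.pause(seconds).
- arm.inverse_kinematics(position, orientation): joint angles nearest the present ones, or None.
- telemetry.state(): the state.
- snapshot(name): name is "scene" or "top"; returns (picture, depth): 480x640x3 uint8, red, green, blue; 480x640 float32, m along the optical axis (not along the pixel's ray), 0 where there is no reading.
- camera_model(name): a dict with "fx", "fy", "cx", "cy" (pixels), "world_from_camera" (4x4, takes a point from camera to world coordinates). Camera axes: x right, y up, looking along -z (the intrinsics and any distortion apply to the point x, -y, -z); pixel columns grow to the right and rows downward; lengths in m; the calibration is good to about 2 mm. A picture is of the moment at which its call begins. camera_model takes no time and is no camera call.
A pose or a line that the arm cannot do raises arm.IKError and nothing moves.
- sign_off(): hands the job in; it is judged then, once.
The state is a dict: "t": time; "qpos": joint angles; "dq": joint speeds; "joint_efforts": joint torques, N m; "tool_pos": TCP position; "orientation": TCP orientation; "ft_force": force on the tool from outside, world axes, zero at the start; "wrist_torque": the same for the moment, N m; "finger_gap": opening from 0.0 (shut) to 1.0 (fully open); "finger_force": force on a finger pad.
Only numpy, scipy, OpenCV 4.12 (cv2) and the standard library are available. Lean on these libraries where they do the work, as an engineer would, in place of code of your own. Each camera call takes 0.05 s, during which the arm holds its last target. There are 200 camera calls.

## Working session

There is one attempt and no reset: what is moved stays moved. The work goes in short steps, each a Python script; the robot and the scene stay as the last script left them, time stands still between calls to the robot, and variables do not carry over. Pictures are saved under pics/ and viewed, at most 10 in all, crops included, and the job is handed in when it is done.

```bash
ls; mkdir -p pics
python3 - <<'E'
from bench import *
import cv2,numpy as np
for n in("scene","top"):
    p,d=snapshot(n); cv2.imwrite(f"pics/{n}0.png",p[:,:,::-1]); np.save(f"pics/{n}0.npy",d)
    m=camera_model(n); print({k:np.round(v,4).tolist() if k!='distortion' else v for k,v in m.items()}, (d==0).mean())
s=telemetry.state();print(s['t'],s['tool_pos'],s['orientation'])
E
```

```text
pics
{'fx': 556.0115, 'fy': 556.0115, 'cx': 319.0541, 'cy': 231.3063, 'world_from_camera': [[0.6653, 0.5787, -0.4716, 0.095], [-0.7463, 0.4998, -0.4396, -0.2025], [-0.0187, 0.6445, 0.7644, 0.7119], [0.0, 0.0, 0.0, 1.0]]} 0.004000651041666667
{'fx': 496.6573, 'fy': 496.6573, 'cx': 316.7398, 'cy': 243.0508, 'world_from_camera': [[-0.012, 0.9927, -0.1201, 0.3686], [-0.9999, -0.0119, 0.0018, 0.1924], [0.0003, 0.1202, 0.9928, 1.0046], [0.0, 0.0, 0.0, 1.0]]} 0.0039713541666666664
0.1 [0.1944579  0.51376265 0.23030003] [ 1.79900840e-01  9.83684145e-01 -1.08067002e-03 -1.51913772e-04]
```

View pics/top0.png

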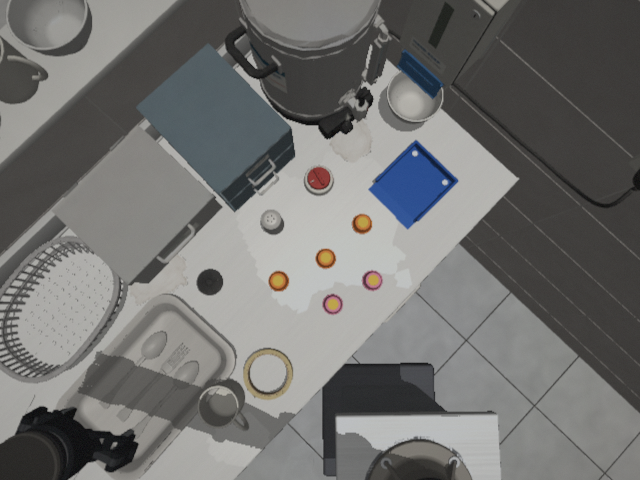

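View pics/scene0.png

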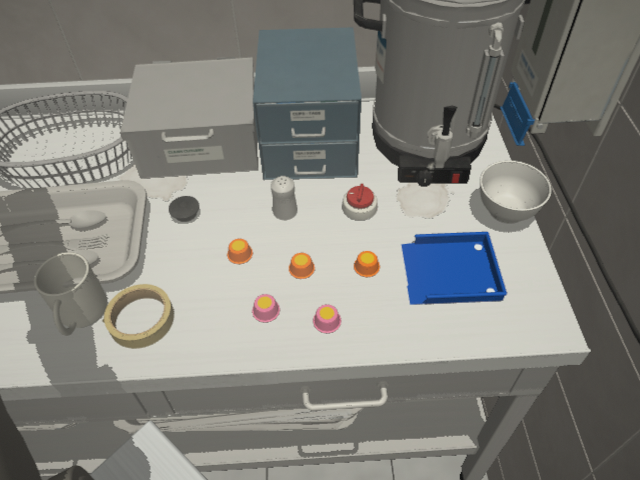

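The top view shows the orange pots at (362,223), (326,258) and (279,281), and pink decoys at (373,280) and (333,304). The tray is at (414,185) with its open side facing lower-left. The scene view agrees: oranges at (239,250), (301,264), (367,262), tray at (455,267).

```bash
cat > h.py <<'E'
from bench import *
import cv2,numpy as np
def ray(n,u,v):
    m=camera_model(n);W=np.array(m["world_from_camera"]);D=m.get("distortion")
    d=np.stack([(np.asarray(u,float)-m["cx"])/m["fx"],-(np.asarray(v,float)-m["cy"])/m["fy"],-np.ones_like(np.asarray(u,float))],-1)
    return W[:3,3],d@W[:3,:3].T
def plane(n,u,v,z):
    o,d=ray(n,u,v);return o+d*((z-o[2])/d[...,2])[...,None]
def cloud(n,u,v,D):
    o,d=ray(n,u,v);return o+d*D[v,u][...,None]
def blobs(mask,amin):
    k,l,s,c=cv2.connectedComponentsWithStats(mask.astype(np.uint8))
    return [(c[i],s[i,4],l==i) for i in range(1,k) if s[i,4]>=amin]
def tri(n1,p1,n2,p2):
    o,a=ray(n1,*p1);q,b=ray(n2,*p2);a/=np.linalg.norm(a);b/=np.linalg.norm(b)
    t=np.linalg.lstsq(np.c_[a,-b],q-o,rcond=None)[0];A=o+t[0]*a;B=q+t[1]*b
    return (A+B)/2,np.linalg.norm(A-B)
def orange(p):
    h=cv2.cvtColor(p,cv2.COLOR_RGB2HSV);return (h[...,0]>=3)&(h[...,0]<=30)&(h[...,1]>170)&(h[...,2]>120),h
E
cat > m0.py <<'E'
from h import *
P={n:cv2.imread(f"pics/{n}0.png")[:,:,::-1].copy() for n in("scene","top")};D={n:np.load(f"pics/{n}0.npy") for n in P}
T={}
for n in P:
    m,h=orange(P[n])
    print(n)
    T[n]=[]
    for c,a,l in blobs(m,40):
        y=l&(h[...,0]>=17)                      # top disc
        v,u=np.nonzero(l);C=cloud(n,u,v,D[n]);vy,ux=np.nonzero(y)
        print(c.round(1),a,y.sum(),np.bincount(h[...,0][l]).argmax(),"zmax",np.percentile(C[:,2],95).round(4),"xy",np.median(C[C[:,2]>.017],0).round(4))
        if y.sum(): T[n].append((np.mean(ux),np.mean(vy)))
for a in T["top"]:
    for b in T["scene"]:
        X,e=tri("top",a,"scene",b)
        if e<.006 and -.01<X[2]<.05: print("tri",X.round(4),e.round(4))
for n in P:
    h=cv2.cvtColor(P[n],cv2.COLOR_RGB2HSV);m=(h[...,0]>105)&(h[...,0]<125)&(h[...,1]>180)&(h[...,2]>60)
    c,a,l=max(blobs(m,500),key=lambda b:b[1]);v,u=np.nonzero(l);C=cloud(n,u,v,D[n])
    print(n,c,a,np.histogram(C[:,2],np.arange(-.004,.032,.003)))
    print("hull wall",cv2.minAreaRect(C[C[:,2]>.019][:,:2].astype(np.float32)*1000),"low",cv2.minAreaRect(C[C[:,2]<.008][:,:2].astype(np.float32)*1000))
x,y,w,hh=360,130,110,110
cv2.imwrite("pics/crop.png",np.hstack([cv2.resize(P["top"][y:y+hh,x:x+w,::-1],(400,400)),cv2.resize(P["scene"][220:320,395:510,::-1],(400,400))]))
E
python3 m0.py
```

```text
scene
[238.1 246. ] 208 111 24 zmax 0.0255 xy [0.413  0.2703 0.0237]
[367.5 263.6] 426 123 12 zmax 0.0251 xy [0.5251 0.0982 0.0233]
[300.9 260.5] 232 119 24 zmax 0.0257 xy [0.4568 0.1749 0.0236]
[264.2 302. ] 105 105 24 zmax 0.0256 xy [0.3659 0.1638 0.024 ]
[326.4 312.4] 119 119 24 zmax 0.0261 xy [0.412  0.0834 0.0237]
top
[362.9 222.6] 81 0 13 zmax 0.0252 xy [0.5268 0.1012 0.0219]
[326.5 258.3] 87 0 13 zmax 0.0236 xy [0.4537 0.1747 0.0214]
[277.8 280.5] 87 0 13 zmax 0.0246 xy [0.4112 0.2702 0.0213]
scene [452.26692819 268.89135255] 5863 (array([   1,  472, 3230,  821,  183,  170,  146,  132,  332,  342,   10,
          0]), array([-0.004, -0.001,  0.002,  0.005,  0.008,  0.011,  0.014,  0.017,
        0.02 ,  0.023,  0.026,  0.029,  0.032]))
hull wall ((402.30828857421875, -121.34469604492188), (619.2548828125, 143.3542022705078), 27.824743270874023) low ((604.4078369140625, -2.9935684204101562), (118.48162841796875, 135.64208984375), 42.614898681640625)Traceback (most recent call last):
  File "m0.py", line 19, in <module>
    c,a,l=max(blobs(m,500),key=lambda b:b[1]);v,u=np.nonzero(l);C=cloud(n,u,v,D[n])
          ~~~^^^^^^^^^^^^^^^^^^^^^^^^^^^^^^^^
ValueError: max() iterable argument is empty
```

```bash
cat > m0.py <<'E'
from h import *
P={n:cv2.imread(f"pics/{n}0.png")[:,:,::-1].copy() for n in("scene","top")};D={n:np.load(f"pics/{n}0.npy") for n in P}
h=cv2.cvtColor(P["top"],cv2.COLOR_RGB2HSV)
print(h[190,410],h[170,400],h[200,395],h[223,362],h[223,357],h[280,373],h[284,378])
T={}
for n in P:
    h=cv2.cvtColor(P[n],cv2.COLOR_RGB2HSV)
    m=(h[...,1]>110)&(h[...,2]>90)&((h[...,0]<35)|(h[...,0]>150));T[n]=[]
    for c,a,l in blobs(m,60):
        v,u=np.nonzero(l);C=cloud(n,u,v,D[n]);k=(C[:,2]>.0195)&(C[:,2]<.03)
        if k.sum()<20: continue
        (cu,cv),r=cv2.minEnclosingCircle(np.c_[u,v][k].astype(np.float32)); f=(u[k].mean(),v[k].mean())
        print(n,c.round(1),a,"hue med",np.median(h[...,0][l]),"disc",k.sum(),np.round(f,1),"rays z=.022",plane(n,*map(np.array,f),.022).round(4),np.median(C[k],0).round(4)); T[n].append(f)
for a in T["top"]:
    for b in T["scene"]:
        X,e=tri("top",a,"scene",b)
        if e<.008 and .01<X[2]<.04: print("tri",X.round(4),e.round(4))
for n in P:
    h=cv2.cvtColor(P[n],cv2.COLOR_RGB2HSV);m=(h[...,0]>100)&(h[...,0]<130)&(h[...,1]>150)&(h[...,2]>50)
    c,a,l=max(blobs(m,500),key=lambda b:b[1]);v,u=np.nonzero(l);C=cloud(n,u,v,D[n]);C=C[abs(C[:,2]-.01)<.022]
    print(n,c,a,np.histogram(C[:,2],np.arange(-.004,.032,.003))[0])
    for s,k in(("wall",(C[:,2]>.019)),("low",C[:,2]<.008)):
        r=cv2.minAreaRect(C[k][:,:2].astype(np.float32)*1000);print(s,r,cv2.boxPoints(r).round(1).tolist())
x,y,w,hh=360,130,110,110
cv2.imwrite("pics/crop.png",np.hstack([cv2.resize(P["top"][y:y+hh,x:x+w,::-1],(400,400)),cv2.resize(P["scene"][220:320,395:510,::-1],(400,400))]))
E
python3 m0.py
```

```text
[110 176 145] [110 177 143] [110 171 145] [ 23 155 184] [ 14 169 173] [ 23 152 188] [172  84 185]
scene [239.2 251.3] 489 hue med 11.0 disc 268 [238.4 246.7] rays z=.022 [0.4129 0.2701 0.022 ] [0.4122 0.2695 0.0233]
scene [366.5 264. ] 520 hue med 12.0 disc 285 [367.  259.3] rays z=.022 [0.5268 0.0999 0.022 ] [0.5259 0.0995 0.0234]
scene [301.2 265.7] 516 hue med 12.0 disc 276 [301.1 261.2] rays z=.022 [0.4571 0.175  0.022 ] [0.4566 0.1743 0.0234]
scene [264.3 302.2] 140 hue med 24.0 disc 140 [264.3 302.2] rays z=.022 [0.3665 0.1645 0.022 ] [0.3658 0.1637 0.0239]
scene [326.6 312.7] 146 hue med 24.0 disc 145 [326.5 312.7] rays z=.022 [0.4129 0.0837 0.022 ] [0.412  0.0831 0.0236]
top [361.9 223.6] 288 hue med 13.0 disc 184 [362.2 222.5] rays z=.022 [0.5279 0.0992 0.022 ] [0.527  0.0994 0.0225]
top [325.5 258.2] 293 hue med 13.0 disc 192 [325.3 257.8] rays z=.022 [0.4579 0.174  0.022 ] [0.4575 0.1745 0.0219]
top [278.5 280.8] 305 hue med 13.0 disc 197 [277.5 280.5] rays z=.022 [0.4139 0.269  0.022 ] [0.4147 0.2681 0.0221]
top [373.1 279.6] 84 hue med 23.0 disc 82 [373.1 279.7] rays z=.
[... 769 characters left out ...]
4.9000244140625, 6.800000190734863], [606.7999877929688, -93.0], [694.5999755859375, -12.100000381469727], [602.7000122070312, 87.69999694824219]]
top [412.34191555 184.35041195] 3884 [  88 1052 1764  370   63   35   46   69  224  140    9    0]
wall ((613.7371826171875, -12.220687866210938), (119.12100219726562, 119.79891967773438), 43.980255126953125) [[529.2999877929688, -10.5], [612.5, -96.69999694824219], [698.2000122070312, -14.0], [615.0, 72.19999694824219]]
low ((605.8271484375, -3.9449081420898438), (111.98226928710938, 133.5099334716797), 43.846580505371094) [[519.2000122070312, 5.400000095367432], [611.7000122070312, -90.9000015258789], [692.5, -13.300000190734863], [600.0, 83.0]]
```

View pics/crop.png

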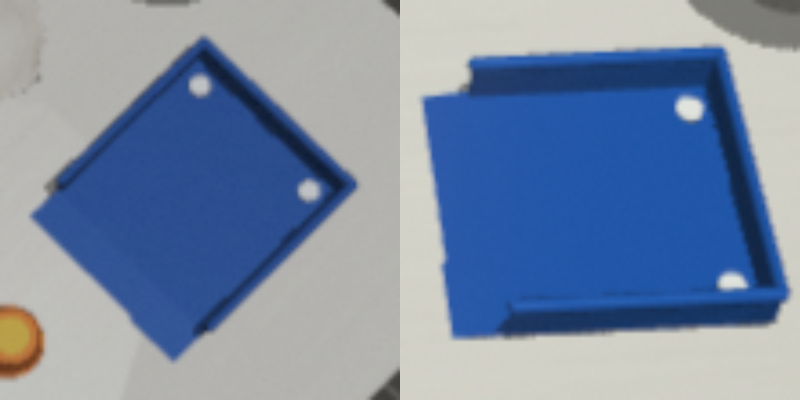

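The crop shows the tray's open side and ramp at lower-left. The two white dots, at (200,85) and (308,190) in the crop, are floor spots near the back corners. Both views agree to about 2 mm, with pot tops at z≈22 mm and tray walls 119×118 mm. Next I push pot 1 to the back right of the tray.

```bash
cat >> h.py <<'E'
A=np.deg2rad(-46.1);U=np.array([np.cos(A),np.sin(A)]);V=np.array([-U[1],U[0]])
O=np.array([.6130,-.0117])-.002*U
w2t=lambda p:np.stack([(np.asarray(p)[...,:2]-O)@U,(np.asarray(p)[...,:2]-O)@V],-1)
t2w=lambda x,y:O+x*U+y*V
def quat(yaw): # tool down, tool x at yaw
    return [np.cos(yaw/2),np.sin(yaw/2),0,0]
def pots(tag=None):
    r=[];p,D=snapshot("top")
    if tag: cv2.imwrite(f"pics/{tag}.png",p[100:340,220:500,::-1])
    h=cv2.cvtColor(p,cv2.COLOR_RGB2HSV);m=(h[...,1]>110)&(h[...,2]>70)&(h[...,0]>6)&(h[...,0]<35)
    for c,a,l in blobs(m,60):
        v,u=np.nonzero(l);C=cloud("top",u,v,D);k=(C[:,2]>.0185)&(C[:,2]<.034)
        if k.sum()>20:r.append((w2t(np.median(C[k],0))*1000).round(1).tolist()+[int(a),round(float(np.median(C[k][:,2])),4)])
    return r
def push(p,g,speed=.12,z=.008):
    p=np.array(p);g=np.array(g);d=(g-p)/np.linalg.norm(g-p);dw=d[0]*U+d[1]*V
    q=quat(np.arctan2(-dw[1],-dw[0]))
    s=np.r_[t2w(*(p-d*.046)),z];e=np.r_[t2w(*(g-d*.0294)),z]
    print("start",s.round(3),"end",e.round(3))
    arm.move_to(s+[0,0,.11],q);arm.move_straight(s,max_speed=.12)
    arm.move_straight(e,max_speed=speed);st=telemetry.state();print("F",np.round(st["ft_force"],1),"tcp err",(st["tool_pos"]-e).round(4))
    arm.move_straight(e-np.r_[dw*.02,0],max_speed=.08);arm.move_straight(e-np.r_[dw*.03,-.11],max_speed=.2)
E
python3 - <<'E'
from h import *
claw.set_gripper(0.0)
P=[w2t([.5275,.0995]),w2t([.4574,.1744]),w2t([.4134,.2694])];print(np.round(P,4))
s=telemetry.state();print(s['t'],s['finger_gap'])
push(P[0],[.025,-.029])
arm.move_straight(np.r_[t2w(-.28,.02),.16],max_speed=.25)
for r in pots("a1"):print(r)
print(telemetry.state()['t'])
E
```

```text
[[-0.1374  0.0155]
 [-0.24    0.0169]
 [-0.3389  0.0511]]
0.8667 -0.00027485345066688075
start [0.505 0.14  0.008] end [ 0.594 -0.023  0.008]
F [ 0.4 -0.4 -0.3] tcp err [-0.0003  0.0009 -0.0001]
[22.9, -27.7, 299, 0.0248]
7.7583
```

View pics/a1.png

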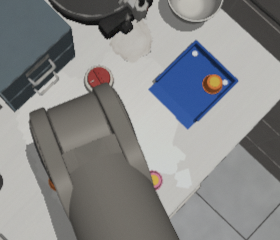

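Pot 1 stands in the tray at crop (212,83), which is tray (23,-28) mm. Pot 2 is next.

Run:
```python
from h import *
push([-.240,.0169],[.025,.029])
arm.move_straight(np.r_[t2w(-.3,.05),.16],max_speed=.25)
for r in pots("a2"):print(r)
print(telemetry.state()['t'])
```

```text
start [0.424 0.206 0.008] end [0.629 0.012 0.008]
F [ 0.8  0.2 -0.5] tcp err [-0.0002  0.0005 -0.    ]
[21.5, 27.8, 296, 0.0246]
[22.2, -28.4, 299, 0.0248]
[-203.1, -80.5, 85, 0.0225]
14.1083
```

Run:
```python
from h import *
push([-.3389,.0511],[-.0145,0])
arm.move_to([.195,.514,.231],telemetry.state()["orientation"])
for r in pots():print(r)
p,_=snapshot("top");cv2.imwrite("pics/a3.png",p[:,:,::-1])
print(telemetry.state()['t'])
```

```text
start [0.387 0.307 0.008] end [0.585 0.024 0.008]
F [ 0.3  0.5 -0.2] tcp err [-0.0001  0.0003 -0.    ]
[22.0, 28.4, 296, 0.0247]
[22.8, -27.6, 299, 0.0245]
[-17.2, 1.5, 292, 0.0247]
[-203.3, -80.4, 86, 0.0225]
[-294.0, -57.1, 86, 0.0226]
22.0417
```

View pics/a3.png

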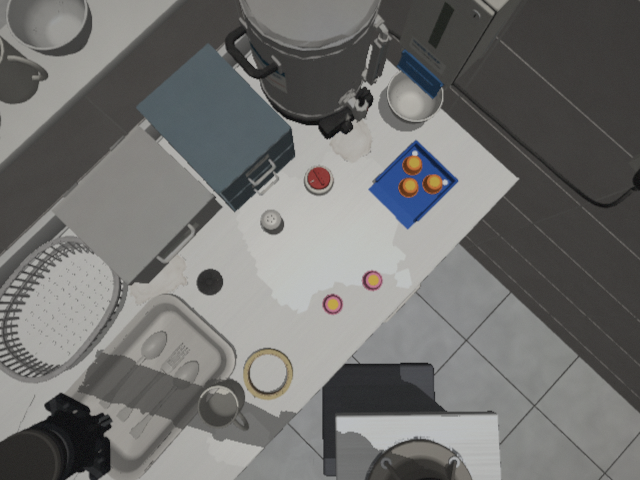

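All three orange pots are in the tray, at (414,164), (433,183) and (409,187). They stand at least 17 mm inside the lip, and everything else is unmoved.

```bash
python3 -c "
from bench import *
print(sign_off())"
```

```text
the job is handed in; nothing more can be done
None
```

The job is handed in: all three orange jam pots stand upright, wholly inside the crumb tray; in the last top view nothing else had moved, about 22 s in.

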